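# Hang the tray bracket in the rack of the lens workshop

## Robot

A 6-joint arm with a two-finger parallel gripper is mounted at the origin on the work surface. World frame = base frame: x ahead of the robot, y to its left, z up, the work surface at z = 0. Lengths are in mm, angles in rad, forces in N, time in s.
With the tool pointing down it reaches from about 350 to 875 mm from the base axis. Payload 4.2 kg.
Tool frame: the origin (TCP) lies midway between the tips of the shut fingers; the grasp point (between the pads) lies 19 mm behind it; z points along the fingers, y is the line along which they close (so a half turn about z gives the same grasp; the last joint's range is limited). The gripper opens to 85 mm and grips with 20 to 120 N. Pads are 22 mm wide; open, the fingers measure 114 mm over their backs; the gripper's body (76 mm by 85 mm) begins 54 mm behind the grasp point. The pads swing forward as they close: fully open they stand 13 mm farther back than shut.
Start: joints at [-0.886, 0.385, 0.008, 0, -1.194, -0.259], TCP at [258.168, -569.165, 231.312] pointing down, gripper open.
Joint ranges: [-3.14, 3.14], [-1.21, 2.06], [-1.07, 1.41], [-3.16, 2.05], [-2.99, -0.16], [-3.1, 3.1]. Speed limits (rad/s): [2.79, 2.79, 3.14, 3.14, 3.14, 3.14].

## Interface

Orientations are given as a unit quaternion [x, y, z, w].
In Python, from bench import sensors, get_image, camera_params, job_done gives the robot as it stands.
- The arm moves only by the tool servo_tool, never from a script. Its argument "motion" is a list of rows, each an object with "travel": the shift along the tool's x, y, z as a fraction of full scale, a list of three; "rot": the turn, a rotation vector about the tool's x, y, z as a fraction of full scale, a list of three; "hand": the opening, from 0 (shut) to 1 (fully open). In form: [{"travel": [x, y, z], "rot": [wx, wy, wz], "hand": hand}, ...]. A call has 1 to 10 rows; each row shifts and turns the commanded pose from where the row before left it, along the tool's axes as they then stand; what a row does not reach is not made up. Full scale, the value 1, is 25 cm for a shift and 360 degrees for a turn. A row lasts 1/12 s, in which the tool goes at most 41.7 mm and 7.16 degrees, less where a joint would pass 70% of its speed; a pose out of reach is approached as far as the arm can. A call with a number of a shift or a turn outside -1 to 1 is refused whole. A call with a gripper value outside its range is refused whole. The fingers move at their own pace and stop on an object; the grip force is fixed at half the most. Time passes only in rows, so rows that do not move let the fingers close. It gives the time, the measured TCP pose, the force, the opening and the grip force at its end, in the units of the state.
- sensors.read_state(): the state, without advancing time (a new reading comes with each control period).
- get_image(name): name is "scene" or "side" or "wrist"; returns (picture, depth): 420x560x3 uint8, red, green, blue; 420x560 float32, mm along the optical axis (not along the pixel's ray), 0 where there is no reading.
- camera_params(name): a dict with "camera_matrix" (3x3 intrinsics, pixels), "R" (3x3) and "t" (3): a world point X has camera coordinates R X + t; the wrist camera has in their place "mount" (4x4, takes a point from camera to tool coordinates, whose origin is the TCP and whose axes are the flange's). Camera axes: x right, y down, z forward; pixel columns grow to the right and rows downward; lengths in mm; the calibration is good to about 2 mm. A picture is of the moment at which its call begins: read the wrist's pose just before it. camera_params takes no time and is no camera call.
- job_done(): hands the job in; it is judged then, once.
The state is a dict: "clock": time; "joints": joint angles; "joint_vel": joint speeds; "joint_efforts": joint torques, N m; "position": TCP position; "ee_rot": TCP orientation; "contact_force": force on the tool from outside, world axes, zero at the start; "wrist_torque": the same for the moment, N m; "gripper_width": finger opening in mm; "grasp_force": force on a finger pad.
Only numpy, scipy, OpenCV 4.12 (cv2) and the standard library are available. Lean on these libraries where they do the work, as an engineer would, in place of code of your own. Each camera call takes 0.05 s, during which the arm holds its last target. There are 200 camera calls.

## Task

One upright of the small slotted rack on the bench still lacks its tray bracket. Pick up the loose bracket that has two hook tabs on its back plate, press both tabs into the upper two of the three slots of the empty upright, then push it down until the tabs engage and it hangs fully home, level with its partner on the other upright, and let go. Leave the loose bracket without tabs where it stands.

Things in the scene. Friction and masses are not known exactly. Their poses are not given: they have to be found in the camera images.
- hook_bracket: Loose steel L-bracket, 0.35 kg, standing on its arm: a bar 24 wide, 30 high, x -90 to +90, with a stop to height 47 at the free end (x -90 to -82). A back plate 44 wide, 130 high rises at the other end, outer face at x +90; it bears the two hook tabs (see upper_hook). Origin: underside of the arm, mid-length, near its balance point; x along the arm to the hooks, z up. All in mm.
- upper_hook (a point): On the hook bracket: root of the upper hook tab, mid-width, on the plate's outer face at the neck's underside: bracket x +90, z 110 mm. The like lower tab is 60 mm below. A tab is 18 mm wide: a neck 8 mm thick reaching 18 mm out, at its end a 6 mm lip turned down 14 mm below the neck's underside, leaving 12 mm between plate and lip. Axes as the bracket's. Hung, its 8 mm play lets it droop 5 deg.
- rack: Fixed grey rack: two slotted uprights 250 mm high, 102 wide, 250 apart, on one foot rail. Origin: foot of the empty upright at bench level, middle of its front face; x into that face (the way hooks go in), z up, y to the other upright, whose bracket already hangs. Front plate 4 mm thick, open behind, with three slots 56 wide, 42 high on the centre line, lower edges at 60, 120, 180 mm.
- plain_bracket: Bystander to be left alone: a loose steel bracket of the same size and form, standing in the same way on the bench, but its back plate is flat, with two dark screw holes and no hook tabs. Origin and axes as for the hook bracket.
There are look-alikes about, which are no part of the job. Leave any brown look-alike of the hook_bracket alone.

How it is judged:
By the outcome, as a careful person would: the job done as asked, in the order asked, and still so for the second after the job is handed in, with the robot touching nothing.
It also fails if it takes over 42 s, if anything falls off the work surface, if the arm or the gripper's body presses on something with over 40 N, if the wrist force passes 120 N, or if a joint passes its speed limit or range.

## Working session

There is one attempt and no reset: what is moved stays moved. The work goes in short steps, Python scripts to look and compute and a tool call to move; the robot and the scene stay as the last step left them, time stands still between calls to the robot, and variables do not carry over. Pictures are saved under pics/ and viewed, at most 10 in all, crops included, and the job is handed in when it is done.

Besides the shell and the picture viewer there is one more tool, called by a JSON object that holds its "api" and its "payload". servo_tool: Moves the arm, as the interface text tells. Its arguments: {"type":"object","properties":{"motion":{"type":"array"}},"required":["motion"]}

```bash
mkdir -p pics
cat > h.py <<'E'
import numpy as np,cv2
from scipy.spatial.transform import Rotation as Rn
from bench import sensors,get_image,camera_params,job_done
def snap(n,f):
    s=sensors.read_state(); p,d=get_image(n); cv2.imwrite(f'pics/{f}.png',p[:,:,::-1]); np.savez(f'pics/{f}.npz',p=p,d=d,pos=s['position'],q=s['ee_rot']); return p,d
def cloud(n,f):
    z=np.load(f'pics/{f}.npz'); d=z['d']; c=camera_params(n); K=np.array(c['camera_matrix'])
    v,u=np.mgrid[:d.shape[0],:d.shape[1]]
    P=np.stack([(u-K[0,2])/K[0,0]*d,(v-K[1,2])/K[1,1]*d,d],-1).astype(float)
    if n=='wrist':
        M=np.array(c['mount']); P=P@M[:3,:3].T+M[:3,3]; return P@Rn.from_quat(z['q']).as_matrix().T+z['pos']
    R=np.array(c['R']);t=np.array(c['t']); W=(P-t)@R; W[d==0]=np.nan; return W
E
python3 - <<'E'
from h import *
a,_=snap('scene','s0'); b,_=snap('side','d0')
s=sensors.read_state(); print(s['ee_rot'],s['clock'],s['contact_force'])
E
```

```text
[-2.11214877e-01  9.77439167e-01  9.39664032e-04 -2.59573445e-04] 0.1 [ 0.40924281  0.46621464 -0.0618069 ]
```

View pics/s0.png

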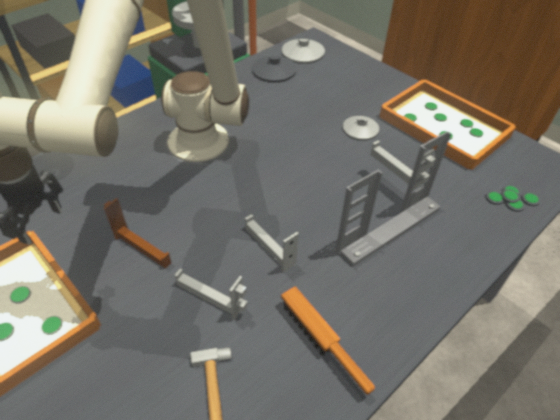

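View pics/d0.png

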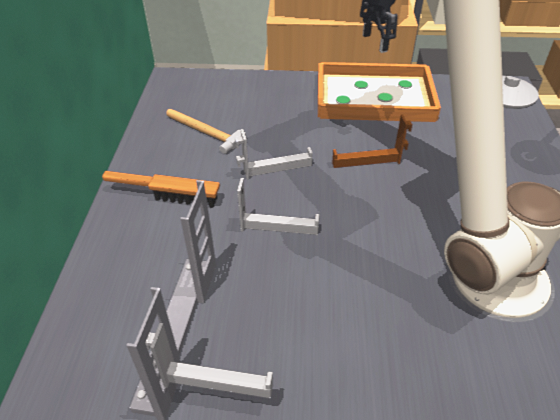

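Candidates in the scene view: a grey bracket with tabs at (215,292), a grey bracket with screw holes at (272,243), a brown look-alike at (138,236), and the hung partner at (395,160). I choose (215,292). Next, a close crop and measurements.

Run:
```python
from h import *
z=np.load('pics/s0.npz');p=z['p'];d=np.load('pics/d0.npz')['p']
A=cv2.resize(p[225:325,165:315],(795,530),interpolation=3)[:, :, ::-1]
B=cv2.resize(d[120:245,225:330],None,fx=4.2,fy=4.2,interpolation=3)[:,:,::-1]
A=cv2.resize(p[225:325,165:315],(400,267),interpolation=3)[:,:,::-1]
C=np.zeros((525,400+B.shape[1],3),np.uint8);C[:267,:400]=A;C[:B.shape[0],400:]=B[:525]
A2=cv2.resize(p[125:260,325:450],(239,258),interpolation=3)[:,:,::-1];C[267:,:239]=A2
cv2.imwrite('pics/c1.png',C[:, :800])
S=cloud('scene','s0');D=cloud('side','d0')
V=np.vstack([S.reshape(-1,3),D.reshape(-1,3)]);V=V[np.isfinite(V).all(1)]
np.save('pics/V.npy',V)
for n,W,u,v in [('hook arm',S,205,290),('hook plate',S,238,292),('plain arm',S,265,240),('upright empty',S,347,215),('up2',S,413,175),('hook arm side',D,280,162),('plate side',D,241,150)]:
    print(n,W[v,u].round(1))
m=(V[:,2]>15)&(V[:,0]>300)
Q=V[m];H=np.histogram2d(Q[:,0],Q[:,1],bins=[np.arange(300,900,25),np.arange(-500,500,25)])[0]
for i,r in enumerate(H.astype(int)): print(300+25*i,''.join('%4d'%k for k in r))
```

```text
hook arm [ 495.9 -341.6   30.2]
hook plate [ 597.1 -316.4  114. ]
plain arm [ 478.5 -129.3   29.9]
upright empty [631.3   1.3 160.9]
up2 [649.6 246.2 150.6]
hook arm side [ 490.1 -327.    28.9]
plate side [ 602.5 -404.9    2.4]
300    7   0  18 116 230 374 339 289  16   0   0   0   0   0   0   0   0   0   0   0   0   0   0   0   0   0   0   0   0   0   0   0   0   0   0   3  39  38   7
325   83  42 134 199 266 494 204   0   0   0   0   0   0   0   0   0   0   0   0   0   0   0   0   0   0   0   0   0   0   0   0   0   0   0   0   2  36  57  29
350  162 151 214 287 348 152   9   0   0   0   0   0   0   0   0   0   0   0   0   0   0   0   0   0   0   0   0   0   0   0   0   0   0   0   0   0  10  27  24
375  250 200 223 209  12   0   0   0   0   0   0   0   0   0  14  85   1   0   0   0   0   0   0   0   0   0   0   0   0   0   0   0   0   0   0   0   0   1   1
400  507 238 128 130   4 128  17   0   0   0   0   0   0   0  42 178   0   0   0   0   0   0   0   0   0   0   0   0   0   0   0   0   0   0   0   0   0   0   0
425  202 556 538 126   2 135  75   0   0   0   0   0   0   0  45 15
[... 2130 characters left out ...]
   0   0   0   0   0   0   0   0   0   0   0   0   0   0
775    0   0   0   0   0   0   0   0   0   0 156 199  78   0   0   0   0   0   0   0   0   0   0   0   0   0   0   0   0   0   0   0   0   0   0   0   0   0   0
800    0   0   0   0   0   0   0   0   0   0 106 166   2   0   0   0   0   0   0   0   0   0   0   0   0   0   0   0   0   0   0   0   0   0   0   0   0   0   0
825    0   0   0   0   0   0   0   0   0   0 115 122   0   0   0   0   0   0   0   0   0   0   0   0   0   0   0   0   0   0   0   0   0   0   0   0   0   0   0
850    0   0   0   0   0   0   0   0   0   0 145  96   0   0   0   0   0   0   0   0   0   0   0   0   0   0   0   0   0   0   0   0   0   0   0   0   0   0   0
```

View pics/c1.png

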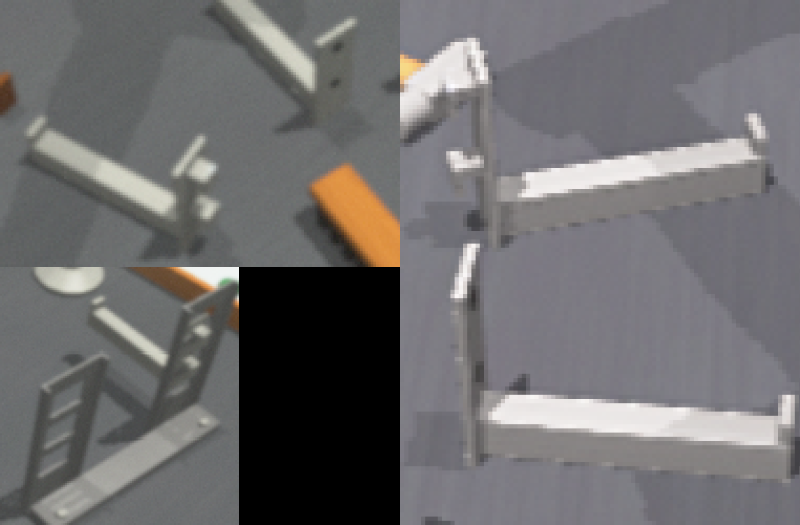

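The crop confirms it: the bracket at (215,292) has two tabs on its +x face, while the one at (272,243) shows two dark holes. Now I fit the poses.

```bash
cat > fit.py <<'E'
from h import *
V=np.load('pics/V.npy')
def sel(V,x0,x1,y0,y1,z0,z1):
    return V[(V[:,0]>x0)&(V[:,0]<x1)&(V[:,1]>y0)&(V[:,1]<y1)&(V[:,2]>z0)&(V[:,2]<z1)]
if __name__=='__main__':
    for tag,W in [('scene',cloud('scene','s0').reshape(-1,3)),('side',cloud('side','d0').reshape(-1,3))]:
        W=W[np.isfinite(W).all(1)]
        A=sel(W,380,575,-390,-270,25,34); r=cv2.minAreaRect(A[:,:2].astype(np.float32)); print(tag,'arm',len(A),r,A[:,2].mean())
        c=A[:,:2].mean(0);u=np.linalg.svd(A[:,:2]-c,full_matrices=0)[2][0]; print(' dir',u,np.degrees(np.arctan(u[1]/u[0])))
        B=sel(W,370,650,-400,-250,40,140); u=u*np.sign(u[0]); s=(B[:,:2]-c)@u; print(' stop/plate s',np.percentile(s,[0,5,50,95,100]).round(1),'c',c,'sP',np.percentile(s[s>30],[1,50,99]).round(1),'zmax',B[:,2].max())
        for n,y0,y1 in [('empty',-40,110),('full',215,370)]:
            U=sel(W,590,720,y0,y1,90,252)
            for k in range(3):
                cc=U.mean(0);nn=np.linalg.svd(U-cc,full_matrices=0)[2][2]; e=np.abs((U-cc)@nn); U=U[e<max(4,1.0)]
            print(tag,n,len(U),cc.round(1),nn.round(3),np.degrees(np.arctan(nn[1]/nn[0])).round(2),'res',e.std().round(2), 'zmax',U[:,2].max())
            t=np.array([-nn[1],nn[0]])*np.sign(nn[0]); q=(U-cc)[:,:2]@t; print('  extent',np.percentile(q,[0,1,99,100]).round(1),'center',(cc[:2]+t*(np.percentile(q,1)+np.percentile(q,99))/2).round(1))
E
python3 fit.py
```

```text
scene arm 546 ((494.7499694824219, -339.9407653808594), (160.34872436523438, 26.521129608154297), 17.291187286376953) 29.405772473254007
 dir [0.95600969 0.2933351 ] 17.057729455267857
 stop/plate s [-82.6 -76.7  96.8 114.3 115.8] c [ 495.02914606 -340.84292399] sP [ 90.5  97.1 115.4] zmax 133.59394759841337
scene empty 800 [627.5  52.7 181. ] [-0.994  0.107 -0.002] -6.12 res 0.93 zmax 251.51066963189922
  extent [-58.3 -56.6  44.9  48.4] center [626.9  46.9]
scene full 376 [654.3 300.9 182.1] [-0.991  0.115  0.069] -6.61 res 1.08 zmax 250.0303622423045
  extent [-59.  -57.3  46.5  48.3] center [653.6 295.5]
side arm 434 ((494.5677185058594, -335.9119873046875), (178.42294311523438, 34.83792495727539), 20.53032684326172) 28.742326779144474
 dir [0.95052478 0.31064874] 18.098331098656296
 stop/plate s [-87.3 -81.4  92.4 110.  110.6] c [ 492.29513338 -334.66970959] sP [ 86.3  92.8 110.4] zmax 132.06053303737437
side empty 1148 [619.7  55.8 180.9] [ 0.992 -0.124 -0.002] -7.14 res 0.93 zmax 251.33029944590223
  extent [-58.4 -56.7  45.9  49. ] center [619.   50.4]
side full 1185 [644.2 304.9 190.1] [ 0.976 -0.188 -0.108] -10.88 res 1.02 zmax 251.65723198327527
  extent [-57.1 -55.2  45.2  46.1] center [643.3 300. ]
```

```bash
cat >> h.py <<'E'
def plan(goal,yaw,s=None):
    """rotate first in place, then travel: total in scale units; yaw = bracket x direction (deg)"""
    s=s or sensors.read_state(); R=Rn.from_quat(s['ee_rot']); y=np.radians(yaw)
    G=Rn.from_matrix(np.array([[-np.cos(y),-np.sin(y),0],[-np.sin(y),np.cos(y),0],[0,0,-1]]).T)
    rv=(R.inv()*G).as_rotvec(); d=np.array(goal)-s['position']
    print('pos',np.round(s['position'],1),'rot',np.round(rv/2/np.pi,4),'deg',np.degrees(rv).round(2),'travel after rot',np.round(G.inv().apply(d)/250,4),'before',np.round(R.inv().apply(d)/250,4))
E
python3 -c "
from h import *
plan([498.5,-337,150],17.5)"
```

```text
pos [ 258.  -568.7  230.4] rot [ 0.0003 -0.      0.0191] deg [ 0.11 -0.01  6.89] travel after rot [-1.1963  0.5946  0.3214] before [-1.259   0.4462  0.3221]
```

{"api": "servo_tool", "payload": {"motion": [{"travel": [0,0,0],"rot": [0,0,0.0095],"hand": 1},{"travel": [0,0,0],"rot": [0,0,0.0096],"hand": 1},{"travel": [-0.12,0.06,0],"rot": [0,0,0],"hand": 1},{"travel": [-0.12,0.06,0],"rot": [0,0,0],"hand": 1},{"travel": [-0.12,0.06,0],"rot": [0,0,0],"hand": 1},{"travel": [-0.12,0.06,0],"rot": [0,0,0],"hand": 1},{"travel": [-0.12,0.06,0],"rot": [0,0,0],"hand": 1},{"travel": [-0.12,0.06,0],"rot": [0,0,0],"hand": 1},{"travel": [-0.12,0.06,0],"rot": [0,0,0],"hand": 1},{"travel": [-0.12,0.06,0],"rot": [0,0,0],"hand": 1}]}}

```text
clock: 0.93
position: [451.6, -380.9, 230.9]
ee_rot: [-0.152, 0.988, 0.0, -0.0]
contact_force: [1.8, -0.7, -1.2]
gripper_width: 85.3
grasp_force: 0.0
```

{"api": "servo_tool", "payload": {"motion": [{"travel": [-0.12,0.06,0],"rot": [0,0,0],"hand": 1},{"travel": [-0.12,0.06,0],"rot": [0,0,0],"hand": 1},{"travel": [0,0,0],"rot": [0,0,0],"hand": 1},{"travel": [0,0,0],"rot": [0,0,0],"hand": 1}]}}

```text
clock: 1.27
position: [500.0, -334.4, 230.6]
ee_rot: [-0.154, 0.988, 0.0, -0.001]
contact_force: [-0.7, -0.1, 0.5]
gripper_width: 85.0
grasp_force: 0.0
```

Run:
```python
from h import *
from fit import sel
p,d=snap('wrist','w1')
plan([498.5,-337,10],17.5)
W=cloud('wrist','w1').reshape(-1,3);W=W[np.isfinite(W).all(1)]
A=sel(W,380,575,-390,-270,25,34); print(len(A),A[:,2].mean(),cv2.minAreaRect(A[:,:2].astype(np.float32)))
B=sel(W,380,660,-420,-250,38,140); c=np.array([498.5,-337]);u=np.array([np.cos(np.radians(17.5)),np.sin(np.radians(17.5))]);s=(B[:,:2]-c)@u
print(np.percentile(s,[0,2,50,98,100]) if len(s) else 0)
```

```text
pos [ 499.1 -335.2  230.7] rot [ 0.0001 -0.0002  0.0003] deg [ 0.05 -0.06  0.1 ] travel after rot [ 0.0046 -0.006   0.8828] before [ 0.0037 -0.0068  0.8828]
4358 30.64203446387804 ((501.2640380859375, -336.74334716796875), (170.07821655273438, 32.97437286376953), 21.488393783569336)
[-88.07662346 -86.30422299  85.39839099 106.51768043 109.9007321 ]
```

View pics/w1.png

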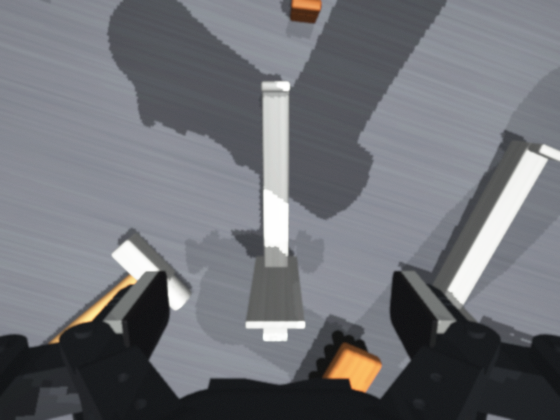

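Run:
```python
from h import *
W=cloud('wrist','w1');z=np.load('pics/w1.npz')
L=(W.reshape(-1,3)-[501,-336,0]); a=np.radians(17.5);c,s=np.cos(a),np.sin(a)
l=np.stack([L[:,0]*c+L[:,1]*s,-L[:,0]*s+L[:,1]*c,L[:,2]],1)
m=(abs(l[:,0])<110)&(abs(l[:,1])<120)&(l[:,2]>8)&(l[:,2]<140)
H=np.zeros((22,24),int)
for x,y,h in l[m]:
    i,j=int((x+110)//10),int((y+120)//10); H[i,j]=max(H[i,j],h)
for i,r in enumerate(H): print(-110+10*i,r)
q=l[(l[:,2]>27)&(l[:,2]<33)&(abs(l[:,0])<70)&(abs(l[:,1])<40)]
print(np.polyfit(q[:,0],q[:,1],1),np.percentile(q[:,1],[2,98]))
for u,v in [(276,83),(276,150),(276,230),(275,324),(275,338)]: print(u,v,l.reshape(420,560,3)[v,u].round(1))
```

```text
-110 [0 0 0 0 0 0 0 0 0 0 0 0 0 0 0 0 0 0 0 0 0 0 0 0]
-100 [ 0  0  0  0  0  0  0  0  0  0 48 49 48  0  0  0  0  0  0  0  0  0  0  0]
-90 [ 0  0  0  0  0  0  0  0  0  0 48 49 49 48  0  0  0  0  0  0  0  0  0  0]
-80 [ 0  0  0  0  0  0  0  0  0  0 31 32 32 30  0  0  0  0  0  0  0  0  0  0]
-70 [ 0  0  0  0  0  0  0  0  0  0 32 33 33 32  0  0  0  0  0  0  0  0  0  0]
-60 [ 0  0  0  0  0  0  0  0  0  0 32 33 33 31  0  0  0  0  0  0  0  0  0  0]
-50 [ 0  0  0  0  0  0  0  0  0  0 32 33 32 31  0  0  0  0  0  0  0  0  0  0]
-40 [ 0  0  0  0  0  0  0  0  0  0 31 32 33 31  0  0  0  0  0  0  0  0  0  0]
-30 [ 0  0  0  0  0  0  0  0  0  0 32 32 32 32  0  0  0  0  0  0  0  0  0  0]
-20 [ 0  0  0  0  0  0  0  0  0  0 31 33 32 30  0  0  0  0  0  0  0  0  0  0]
-10 [ 0  0  0  0  0  0  0  0  0  0 31 32 32 31  0  0  0  0  0  0  0  0  0  0]
0 [ 0  0  0  0  0  0  0  0  0  0 32 32 32 30  0  0  0  0  0  0  0  0  0  0]
10 [ 0  0  0  0  0  0  0  0  0  0 31 32 32 32  0  0  0  0  0  0  0  0  0  0]
20 [ 0  0  0  0  0  0  0  0  0  0 31 33 32 31  0  0  0  0  0  0  0  0  0  0]
30 [ 0  0  0  0  0  0  0  0  0  0 31 32 32 31  0  0  0  0  0  0  0  0  0  0]
40 [ 0  0  0  0  0  0  0  0  0  0 32 32 32 31  0  0  0  0  0  0  0  0  0  0]
50 [ 0  0  0  0  0  0  0  0  0  0 31 32 32 30  0  0  0  0  0  0  0  0  0  0]
60 [ 0  0  0  0  0  0  0  0  0  0 32 32 32 31  0  0  0  0  0  0  0  0  0  0]
70 [ 0  0  0  0  0  0  0  0  0  0 31 32 32 32  0  0  0  0  0  0  0  0  0  0]
80 [ 26   0   0   0   0   0   0   0   0 131 131 132 132 132 132   0   0   0
   0   0   0   0   0   0]
90 [ 26  14   0   0   0   0   0   0   0   0   0 120 120   0   0   0   0   0
   0   0   0   0   0   0]
100 [ 26  25   0   0   0   0   0   0   0   0   0 120 120   0   0   0   0   0
   0   0   0   0   0   0]
[ 0.00624795 -0.70816806] [-12.23603095  10.70333318]
276 83 [-89.9  -0.5  46.1]
276 150 [-33.1  -0.5  32.1]
276 230 [44.1 -0.4 30.6]
275 324 [ 84.   -0.3 131.7]
275 338 [104.4  -0.4 119. ]
```

{"api": "servo_tool", "payload": {"motion": [{"travel": [0,-0.005,0.11],"rot": [0,0,0],"hand": 1},{"travel": [0,0,0.12],"rot": [0,0,0],"hand": 1},{"travel": [0,0,0.12],"rot": [0,0,0],"hand": 1},{"travel": [0,0,0.12],"rot": [0,0,0],"hand": 1},{"travel": [0,0,0.12],"rot": [0,0,0],"hand": 1},{"travel": [0,0,0.1],"rot": [0,0,0],"hand": 1},{"travel": [0,0,0.1],"rot": [0,0,0],"hand": 1},{"travel": [0,0,0.06],"rot": [0,0,0],"hand": 1},{"travel": [0,0,0.04],"rot": [0,0,0],"hand": 1},{"travel": [0,0,0],"rot": [0,0,0],"hand": 1}]}}

```text
clock: 2.15
position: [497.2, -337.3, 6.5]
ee_rot: [-0.151, 0.988, 0.001, -0.002]
contact_force: [-0.6, -0.4, -0.1]
gripper_width: 85.5
grasp_force: 0.0
```

{"api": "servo_tool", "payload": {"motion": [{"travel": [0,0,0],"rot": [0,0,0],"hand": 0},{"travel": [0,0,0],"rot": [0,0,0],"hand": 0},{"travel": [0,0,0],"rot": [0,0,0],"hand": 0},{"travel": [0,0,0],"rot": [0,0,0],"hand": 0},{"travel": [0,0,0],"rot": [0,0,0],"hand": 0},{"travel": [0,0,0],"rot": [0,0,0],"hand": 0},{"travel": [0,0,0],"rot": [0,0,0],"hand": 0},{"travel": [0,0,0],"rot": [0,0,0],"hand": 0},{"travel": [0,0,0],"rot": [0,0,0],"hand": 0},{"travel": [0,0,0],"rot": [0,0,0],"hand": 0}]}}

```text
clock: 2.98
position: [500.2, -337.3, 10.1]
ee_rot: [-0.153, 0.988, -0.001, 0.001]
contact_force: [0.2, 1.0, 5.1]
gripper_width: 22.5
grasp_force: 60.6
```

{"api": "servo_tool", "payload": {"motion": [{"travel": [0,0,-0.04],"rot": [0,0,0],"hand": 0},{"travel": [0,0,-0.1],"rot": [0,0,0],"hand": 0},{"travel": [0,0,-0.1],"rot": [0,0,0],"hand": 0},{"travel": [0,0,-0.1],"rot": [0,0,0],"hand": 0},{"travel": [0,0,-0.1],"rot": [0,0,0],"hand": 0},{"travel": [0,0,-0.1],"rot": [0,0,0.0131],"hand": 0},{"travel": [0,0,-0.06],"rot": [0,0,0.0131],"hand": 0},{"travel": [0,0,0],"rot": [0,0,0.0131],"hand": 0},{"travel": [0,0,0],"rot": [0,0,0.0131],"hand": 0},{"travel": [0,0,0],"rot": [0,0,0.0131],"hand": 0}]}}

```text
clock: 3.82
position: [498.4, -336.2, 158.3]
ee_rot: [0.055, 0.998, 0.001, -0.001]
contact_force: [0.3, 1.0, -4.4]
gripper_width: 22.5
grasp_force: 59.6
```

```bash
python3 -c "
from h import *
plan([472,64.5,160],-6.1)
s=sensors.read_state();print(s['gripper_width'],s['grasp_force'],s['contact_force'])"
```

```text
pos [ 498.4 -336.2  158.3] rot [ 0.0003 -0.0003 -0.0007] deg [ 0.1  -0.11 -0.24] travel after rot [ 0.2753  1.5824 -0.007 ] before [ 0.2818  1.5812 -0.0037]
22.494486626241954 59.5632541179657 [ 0.29114751  1.04211264 -4.38801386]
```

{"api": "servo_tool", "payload": {"motion": [{"travel": [0.01,0.06,0],"rot": [0,0,0],"hand": 0},{"travel": [0.02,0.11,0],"rot": [0,0,0],"hand": 0},{"travel": [0.02,0.12,0],"rot": [0,0,0],"hand": 0},{"travel": [0.02,0.12,0],"rot": [0,0,0],"hand": 0},{"travel": [0.02,0.12,0],"rot": [0,0,0],"hand": 0},{"travel": [0.02,0.12,0],"rot": [0,0,0],"hand": 0},{"travel": [0.02,0.12,0],"rot": [0,0,0],"hand": 0},{"travel": [0.02,0.12,0],"rot": [0,0,0],"hand": 0},{"travel": [0.02,0.12,0],"rot": [0,0,0],"hand": 0},{"travel": [0.02,0.12,0],"rot": [0,0,0],"hand": 0}]}}

```text
clock: 4.65
position: [480.3, -49.3, 158.3]
ee_rot: [0.052, 0.999, 0.0, -0.001]
contact_force: [0.9, 0.3, -4.0]
gripper_width: 22.5
grasp_force: 59.6
```

{"api": "servo_tool", "payload": {"motion": [{"travel": [0.02,0.12,0],"rot": [0,0,0],"hand": 0},{"travel": [0.02,0.12,0],"rot": [0,0,0],"hand": 0},{"travel": [0.02,0.11,0],"rot": [0,0,0],"hand": 0},{"travel": [0.02,0.07,0],"rot": [0,0,0],"hand": 0},{"travel": [0.01,0.03,0],"rot": [0,0,0],"hand": 0},{"travel": [0,0,0],"rot": [0,0,0],"hand": 0},{"travel": [0,0,0],"rot": [0,0,0],"hand": 0}]}}

```text
clock: 5.23
position: [470.7, 63.1, 158.5]
ee_rot: [0.052, 0.999, -0.0, -0.001]
contact_force: [-1.1, 0.3, -4.4]
gripper_width: 22.8
grasp_force: 59.7
```

Run:
```python
from h import *
p,d=snap('side','d1'); a=p[120:420,80:400]
cv2.imwrite('pics/d1c.png',cv2.resize(a,(640,600),interpolation=3)[:,:,::-1])
plan([472,64.5,102],-6.1)
```

```text
pos [470.9  62.7 158.5] rot [-0.0001 -0.0002  0.0001] deg [-0.03 -0.06  0.05] travel after rot [-0.0036  0.0078  0.2261] before [-0.0038  0.0079  0.2261]
```

View pics/d1c.png

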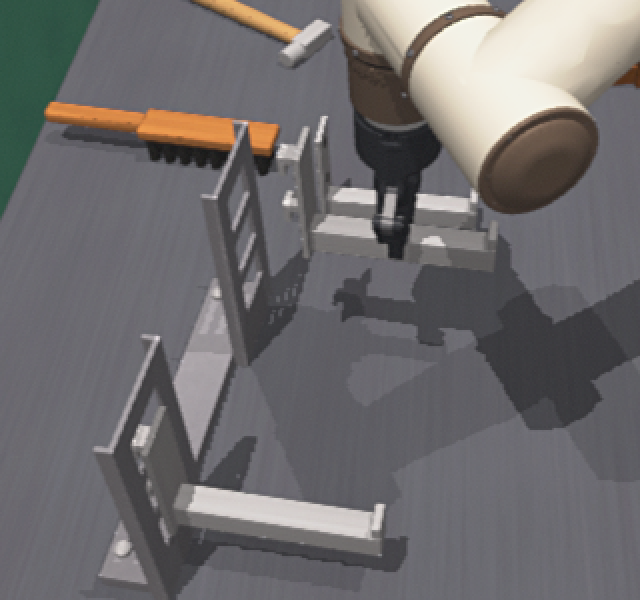

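The bracket is held level with its tabs at about (290,155) and (290,205) in the crop, facing the empty upright at (240,240). Next I check the relative offsets in the rack frame with the same camera.

Run:
```python
from h import *
W=cloud('side','d1').reshape(-1,3);W=W[np.isfinite(W).all(1)]
a=np.radians(-6.1);x=np.array([np.cos(a),np.sin(a),0]);y=np.array([-np.sin(a),np.cos(a),0])
L=W-[621,48.5,0];l=np.stack([L@x,L@y,L[:,2]],1)
print('tcp rackframe',(np.array(sensors.read_state()['position'])-[621,48.5,0])@np.stack([x,y,[0,0,1]],1))
def S(x0,x1,y0,y1,z0,z1):return l[(l[:,0]>x0)&(l[:,0]<x1)&(l[:,1]>y0)&(l[:,1]<y1)&(l[:,2]>z0)&(l[:,2]<z1)]
b=S(-130,-80,-30,30,130,215);print('bar z hist',np.histogram(b[:,2],np.arange(140,200,4)),'y of top',np.percentile(b[b[:,2]>174][:,1],[2,50,98]) if (b[:,2]>174).any() else '')
q=S(-100,-25,-40,40,200,300);print('plate/hooks x',np.histogram(q[:,0],np.arange(-100,-20,4)),'y',np.percentile(q[:,1],[1,99]),'ztop',q[:,2].max())
s=S(-250,-200,-30,30,140,230);print('stop x min',np.percentile(s[:,0],[1,50]) if len(s) else '')
r=S(-20,20,-60,60,60,255);print('rack x',np.percentile(r[:,0],[5,50,95]),'y',np.percentile(r[:,1],[1,99]))
c=r[abs(r[:,1])<15];print('bars z',np.histogram(c[:,2],np.arange(90,256,6)))
```

```text
tcp rackframe [-150.74936816   -1.86434293  158.53368156]
bar z hist (array([  0,   3,  28,  27,  41,  39,  33,  39,  59, 212,   8,   0,   0,
         0]), array([140, 144, 148, 152, 156, 160, 164, 168, 172, 176, 180, 184, 188,
       192, 196])) y of top [-11.51164042   1.87757572  12.62189163]
plate/hooks x (array([  0,   0,   0,   0,   0,   0,   1, 292,  71,  10,  39,  49,  58,
        11,   0,   0,   0,   0,   0]), array([-100,  -96,  -92,  -88,  -84,  -80,  -76,  -72,  -68,  -64,  -60,
        -56,  -52,  -48,  -44,  -40,  -36,  -32,  -28,  -24])) y [-20.20048114  22.98491878] ztop 279.9916203006276
stop x min [-245.33991941 -224.32120213]
rack x [-3.68763097 -2.43625357  9.2731465 ] y [-49.27645591  53.38931243]
bars z (array([ 0,  1, 13, 11, 29,  5,  0,  0,  0,  0,  0,  2, 12, 12, 26, 11,  0,
        0,  0,  0,  0,  1, 17, 12, 14, 13, 37]), array([ 90,  96, 102, 108, 114, 120, 126, 132, 138, 144, 150, 156, 162,
       168, 174, 180, 186, 192, 198, 204, 210, 216, 222, 228, 234, 240,
       246, 252]))
```

{"api": "servo_tool", "payload": {"motion": [{"travel": [0,0.004,0.05],"rot": [0,0,0],"hand": 0},{"travel": [0,0,0.08],"rot": [0,0,0],"hand": 0},{"travel": [0,0,0.06],"rot": [0,0,0],"hand": 0},{"travel": [0,0,0.032],"rot": [0,0,0],"hand": 0},{"travel": [0,0,0],"rot": [0,0,0],"hand": 0},{"travel": [-0.04,0,0],"rot": [0,0,0],"hand": 0},{"travel": [-0.04,0,0],"rot": [0,0,0],"hand": 0},{"travel": [-0.04,0,0],"rot": [0,0,0],"hand": 0},{"travel": [-0.04,0,0],"rot": [0,0,0],"hand": 0},{"travel": [0,0,0],"rot": [0,0,0],"hand": 0}]}}

```text
clock: 6.12
position: [514.8, 60.2, 104.0]
ee_rot: [0.053, 0.999, 0.001, 0.002]
contact_force: [0.5, -0.4, -4.1]
gripper_width: 22.7
grasp_force: 59.7
```

{"api": "servo_tool", "payload": {"motion": [{"travel": [-0.02,0,0],"rot": [0,0,0],"hand": 0},{"travel": [-0.02,0,0],"rot": [0,0,0],"hand": 0},{"travel": [-0.02,0,0],"rot": [0,0,0],"hand": 0},{"travel": [-0.01,0,0],"rot": [0,0,0],"hand": 0},{"travel": [0,0,0],"rot": [0,0,0],"hand": 0},{"travel": [0,0,0],"rot": [0,0,0],"hand": 0}]}}

```text
clock: 6.62
position: [528.7, 58.1, 103.2]
ee_rot: [0.053, 0.999, -0.0, -0.0]
contact_force: [-0.7, 0.6, -3.8]
gripper_width: 22.5
grasp_force: 59.7
```

```bash
cat > chk.py <<'E'
from h import *
import sys
f=sys.argv[1]; p,d=snap('side',f)
A=cv2.resize(p[170:420,120:345],None,fx=2.4,fy=2.4,interpolation=3); cv2.imwrite(f'pics/{f}c.png',A[:,:,::-1])
W=cloud('side',f).reshape(-1,3);W=W[np.isfinite(W).all(1)]
a=np.radians(-6.1);x=np.array([np.cos(a),np.sin(a),0]);y=np.array([-np.sin(a),np.cos(a),0])
L=W-[621,48.5,0];l=np.stack([L@x,L@y,L[:,2]],1)
s=sensors.read_state()
print('tcp rack',((np.array(s['position'])-[621,48.5,0])@np.stack([x,y,[0,0,1]],1)).round(1),'F',np.round(s['contact_force'],1),s['clock'])
for n,y0 in [('mine',0),('partner',250)]:
    m=(abs(l[:,1]-y0)<12)&(l[:,0]>-170)&(l[:,0]<-10)&(l[:,2]>60)&(l[:,2]<135)
    for lo,hi in [(-165,-130),(-60,-25)]:
        q=l[m&(l[:,0]>lo)&(l[:,0]<hi)]; print(n,lo,'bar top z',np.percentile(q[:,2],[60,80,95]).round(1) if len(q) else None)
    q=l[(abs(l[:,1]-y0)<22)&(l[:,0]>-40)&(l[:,0]<-3)&(l[:,2]>140)&(l[:,2]<235)]
    print(n,'plate x',np.percentile(q[:,0],[5,25,50,75]).round(1) if len(q) else None,'top z',np.percentile(q[:,2],[95,99.5]).round(1) if len(q) else None)
E
python3 chk.py d2
```

```text
tcp rack [-93.   -0.3 103.2] F [ 0.3 -0.1 -3.9] 6.6667
mine -165 bar top z [122.1 123.2 124.5]
mine -60 bar top z [122.2 122.9 123.9]
mine plate x [-13.7 -13.1 -12.7 -11.5] top z [225.  233.4]
partner -165 bar top z [ 99.9 100.7 102. ]
partner -60 bar top z [ 99.7 100.4 101.6]
partner plate x [-9.1 -8.7 -8.3 -7.7] top z [200.3 202. ]
```

View pics/d2c.png

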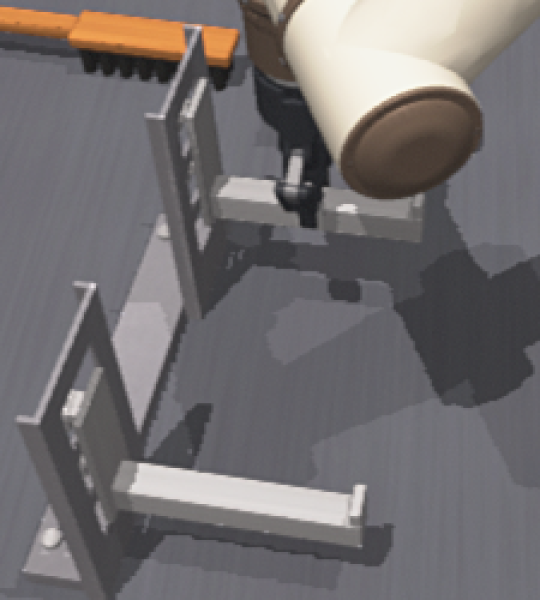

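{"api": "servo_tool", "payload": {"motion": [{"travel": [-0.012,0,0],"rot": [0,0,0],"hand": 0},{"travel": [0,0,0.02],"rot": [0,0,0],"hand": 0},{"travel": [0,0,0.02],"rot": [0,0,0],"hand": 0},{"travel": [0,0,0.02],"rot": [0,0,0],"hand": 0},{"travel": [0,0,0.02],"rot": [0,0,0],"hand": 0},{"travel": [0,0,0],"rot": [0,0,0],"hand": 0},{"travel": [0,0,0],"rot": [0,0,0],"hand": 0}]}}

```text
clock: 7.25
position: [531.5, 57.7, 82.7]
ee_rot: [0.053, 0.999, -0.0, -0.001]
contact_force: [0.0, -0.1, -3.7]
gripper_width: 22.6
grasp_force: 59.6
```

{"api": "servo_tool", "payload": {"motion": [{"travel": [0,0,0.006],"rot": [0,0,0],"hand": 0},{"travel": [0,0,0.006],"rot": [0,0,0],"hand": 0},{"travel": [0,0,0],"rot": [0,0,0],"hand": 0},{"travel": [0,0,0],"rot": [0,0,0],"hand": 0}]}}

```text
clock: 7.58
position: [531.9, 57.8, 80.4]
ee_rot: [0.053, 0.999, 0.0, 0.0]
contact_force: [0.1, -0.1, -4.7]
gripper_width: 22.8
grasp_force: 59.8
```

```bash
python3 chk.py d3
```

```text
tcp rack [-89.6  -0.2  80.4] F [ 0.1  0.7 -4.1] 7.6333
mine -165 bar top z [ 98.6  99.8 101.1]
mine -60 bar top z [ 99.2 100.2 101.5]
mine plate x [-10.6 -10.   -9.5  -8. ] top z [226.4 234.7]
partner -165 bar top z [ 99.8 100.5 101.6]
partner -60 bar top z [ 99.6 100.4 101.5]
partner plate x [-9.  -8.6 -8.2 -7.6] top z [200.4 224.5]
```

{"api": "servo_tool", "payload": {"motion": [{"travel": [-0.004,0,0.005],"rot": [0,0,0],"hand": 0},{"travel": [0,0,0],"rot": [0,0,0],"hand": 0},{"travel": [0,0,0],"rot": [0,0,0],"hand": 0}]}}

```text
clock: 7.88
position: [532.9, 57.7, 79.5]
ee_rot: [0.053, 0.999, 0.0, 0.0]
contact_force: [-2.6, -0.9, 0.3]
gripper_width: 22.9
grasp_force: 60.2
```

{"api": "servo_tool", "payload": {"motion": [{"travel": [-0.004,0,0.005],"rot": [0,0,0],"hand": 0},{"travel": [0,0,0],"rot": [0,0,0],"hand": 0},{"travel": [0,0,0],"rot": [0,0,0],"hand": 0}]}}

```text
clock: 8.13
position: [533.1, 57.7, 78.0]
ee_rot: [0.053, 0.999, -0.0, -0.001]
contact_force: [-4.8, 1.4, 1.0]
gripper_width: 22.2
grasp_force: 60.5
```

{"api": "servo_tool", "payload": {"motion": [{"travel": [0,0,0.006],"rot": [0,0,0],"hand": 0},{"travel": [0,0,0],"rot": [0,0,0],"hand": 0},{"travel": [0,0,0],"rot": [0,0,0],"hand": 0}]}}

```text
clock: 8.38
position: [533.3, 57.7, 76.6]
ee_rot: [0.053, 0.999, 0.0, -0.0]
contact_force: [-4.7, 1.2, 1.7]
gripper_width: 22.9
grasp_force: 60.5
```

{"api": "servo_tool", "payload": {"motion": [{"travel": [0,0,0.006],"rot": [0,0,0],"hand": 0},{"travel": [0,0,0],"rot": [0,0,0],"hand": 0},{"travel": [0,0,0],"rot": [0,0,0],"hand": 0}]}}

```text
clock: 8.63
position: [533.4, 57.7, 75.1]
ee_rot: [0.053, 0.999, 0.0, -0.0]
contact_force: [-5.1, 2.1, 2.3]
gripper_width: 22.7
grasp_force: 60.5
```

```bash
python3 chk.py d4
```

```text
tcp rack [-88.1  -0.1  75.1] F [-4.1  1.4  1.9] 8.6833
mine -165 bar top z [90.4 91.6 93.2]
mine -60 bar top z [96.9 98.3 99.3]
mine plate x [-13.9 -13.1 -12.1 -10.4] top z [227.3 233.6]
partner -165 bar top z [ 99.7 100.5 101.7]
partner -60 bar top z [ 99.5 100.4 101.6]
partner plate x [-9.1 -8.6 -8.2 -7.6] top z [200.4 224.8]
```

The tabs are seated: the root end is at partner height and further pushing only tips the arm within its play. Releasing.

{"api": "servo_tool", "payload": {"motion": [{"travel": [0,0,0],"rot": [0,0,0],"hand": 0.5},{"travel": [0,0,0],"rot": [0,0,0],"hand": 0.7},{"travel": [0,0,0],"rot": [0,0,0],"hand": 1},{"travel": [0,0,0],"rot": [0,0,0],"hand": 1},{"travel": [0,0,0],"rot": [0,0,0],"hand": 1},{"travel": [0,0,0],"rot": [0,0,0],"hand": 1},{"travel": [0,0,0],"rot": [0,0,0],"hand": 1},{"travel": [0,0,0],"rot": [0,0,0],"hand": 1}]}}

```text
clock: 9.35
position: [533.9, 57.6, 74.8]
ee_rot: [0.053, 0.999, 0.0, 0.0]
contact_force: [-0.8, 1.2, -0.3]
gripper_width: 85.0
grasp_force: 0.0
```

{"api": "servo_tool", "payload": {"motion": [{"travel": [0,0,-0.04],"rot": [0,0,0],"hand": 1},{"travel": [0.02,0,-0.08],"rot": [0,0,0],"hand": 1},{"travel": [0.04,0,-0.1],"rot": [0,0,0],"hand": 1},{"travel": [0.06,0,-0.1],"rot": [0,0,0],"hand": 1},{"travel": [0.08,0,-0.1],"rot": [0,0,0],"hand": 1},{"travel": [0.08,0,-0.1],"rot": [0,0,0],"hand": 1},{"travel": [0,0,0],"rot": [0,0,0],"hand": 1},{"travel": [0,0,0],"rot": [0,0,0],"hand": 1}]}}

```text
clock: 10.02
position: [464.3, 65.4, 207.5]
ee_rot: [0.052, 0.999, 0.001, 0.002]
contact_force: [0.7, -0.2, -0.3]
gripper_width: 85.0
grasp_force: 0.0
```

```bash
python3 chk.py d5
```

```text
tcp rack [-1.577e+02 -1.000e-01  2.060e+02] F [ 0.1  0.1 -1.1] 10.0667
mine -165 bar top z [83.7 85.1 86.7]
mine -60 bar top z [94.6 95.8 97.5]
mine plate x [-18.9 -17.  -14.9  -8.8] top z [225.1 233. ]
partner -165 bar top z [ 99.7 100.5 101.7]
partner -60 bar top z [ 99.4 100.3 101.9]
partner plate x [-9.1 -8.6 -8.2 -7.7] top z [200.4 222.2]
```

View pics/d5c.png

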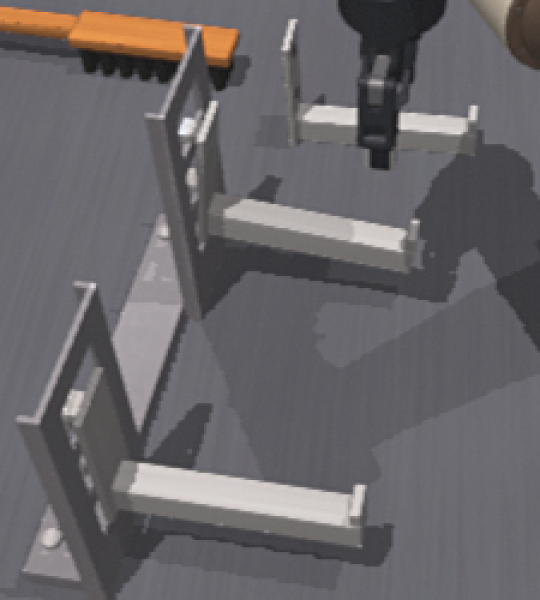

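The bracket hangs on both tabs, visible at (187,130) and (193,178). Its root is at partner height with only the stated droop, and the arm is clear.

```bash
python3 -c "
from h import *
print(job_done())"
```

```text
the job is handed in; nothing more can be done
None
```

The hook bracket now hangs by both tabs in the upper two slots of the empty upright, its root level with its partner. The arm droops roughly 5–6° within the stated play, the plain bracket was left untouched, and the job was handed in at about 10 s.

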